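Peel the pressed-on cover off a tray stack and offer it up to an open tray

TASK

Pull the tray carriage all the way out from under the hood of its stand and leave it out. The sheet cover is pressed tightly onto the tray stack: peel it off by lifting the corner with the upright lug first, so that the cover clearly tips up while its far edge still rests on the stack. Then hold the cover level and square, like a lid about a hand's breadth (8 cm) above the single open tray on the bench, and finish while still holding it there; do not touch or shift the open tray or knock the things standing nearby.

Things in the scene. Friction and masses are not known exactly. Their poses are not given: they have to be found in the camera images.
- stand: Fixed dark steel stand, base 260 (x) x 150 (y) mm; origin under its centre on the bench, x to the rear. A hood spans x = +10 to +130 mm, its underside 140 and top 152 mm above the bench. Three grey nested trays (128 x 98 mm over the rims, top rim 70 mm above the bench) are clipped fast on the carriage; with it in, their centre is at stand x = +60, y = 0.
- carriage (a joint): Travel of the carriage out of the stand in m: 0 = in, under the hood; 0.13 = fully out against its stop. It starts in, runs straight along the stand's -x with about 2 N friction and stays where it is left.
- pull_tongue (a point): Point on the carriage's black upright pull tongue, on the carriage's centre line, 55 mm above the bench. The tongue is 10 mm thick (stand's y), 28 mm long (stand's x), stands free from 16 to 67 mm above the bench and this point is its middle, 12 mm below its top. Its centre is 71 mm in front of the stack's front rim.
- cover: Plain aluminium cover, plate 128 (x) x 98 (y) x 3 mm, 150 g; origin at the centre of the plate's underside, z up. A sunk pan 100 x 66 mm goes 16 mm down into the top tray. Four sprung catches, 42 mm before and behind centre, hold it, the near ones at some 6 N each, the far ones 9 N. Starts pressed home, origin 70 mm above the bench, axes parallel to the stand's, and rides on the carriage.
- cover_lug (a point): Point on the cover's upright black rubber lug, 26 mm above the plate's underside, at cover x = -48, y = -38 mm (the corner nearest the robot, on its right). The lug is 10 mm thick (cover's y), 28 mm long (cover's x), and rises from the plate to 37 mm above the plate's underside. Lifting it about 10 mm frees the near catches (about 10 N); the cover then tips about its far edge.
- cover_far_edge (a point): Point by the middle of the cover's far edge (14 mm in from it), on the plate's underside, at cover x = +50 mm, y = 0; about 70 mm above the bench while the cover is seated.
- open_tray: Single open grey tray standing on the bench, 120 x 90 mm outside (128 x 98 mm over its rim), 30 mm high, 600 g; origin at the centre of its underside, x along its long side. The cover would fit it as a lid. Square means the long sides parallel; either way round will do.
- contactor: Bystander: black contactor, 76 x 44 x 70 mm, standing on the bench; origin at the centre of its underside.
- coupler: Bystander: upright steel quick coupler, 29 mm across, 65 mm tall; origin at the centre of its underside.
- filter: Bystander: round filter cartridge with black ends, 68 mm across, 60 mm tall; origin at the centre of its underside.
Things that resemble listed ones, but are neither listed nor needed, are in the scene too. Several things have the shape of the cover; the one meant has the colours described above.

How it is judged:
On the way, in this order (a step that is already met when the one before it is completed fails the run):
1. the carriage is pulled out to its stop (within 8 mm), the cover still seated (value of joint carriage above 0.122 m and angle between cover's own z axis and vertical below 0.06 rad and height (world z) of cover below 0.075 m), for 0.2 s.
2. the cover is peeled: lug corner up, cover tipped more than 0.1 rad, far edge still within 8 mm of its seat (angle between cover's own z axis and vertical above 0.1 rad and height (world z) of cover_lug above 0.104 m and height (world z) of cover_far_edge below 0.078 m and contact force between the fingers and cover above 0.5 N), for 0.05 s.
At the end, for the whole second after the job is handed in: Carriage still out (115 mm or more); fingers hold the cover still and clear of all else, its centre within 30 mm of the open tray's centre in plan, plate 70 to 170 mm above the bench (40 to 140 mm above the rim), level and square to the tray within 0.2 rad (value of joint carriage above 0.115 m and horizontal distance between cover and open_tray below 0.03 m and height (world z) of cover between 0.07 and 0.17 m and angle between cover's own z axis and vertical below 0.2 rad and angle between the x axis of cover and the x axis of open_tray, either way round below 0.2 rad and contact force between the fingers and cover above 1 N and contact force between cover and open_tray below 0.1 N and contact force between cover and stand below 0.1 N and linear speed of cover below 0.03 m/s); the arm keeps its last pose, push and grip.
It fails at once if the open tray is shifted by more than 15 mm (distance of open_tray from where it was at the start of the episode above 0.015 m).
It fails at once if the robot or the cover presses on the open tray (contact force between any of the arm, the fingers, cover and open_tray above 2 N).
It fails at once if a bystander is moved by more than 30 mm (distance of any of contactor, coupler, filter from where it was at the start of the episode above 0.03 m).
It also fails if it takes over 54 s, if anything falls off the work surface, if the arm or the gripper's body presses on something with over 40 N, if the wrist force passes 120 N, or if a joint passes its speed limit or range.

ROBOT

A 6-joint arm with a two-finger parallel gripper is mounted at the origin on a cart in front of the work surface, level with it; the furniture and walls round the work are solid. World frame = base frame: x ahead of the robot, y to its left, z up, the work surface at z = 0. Lengths are in m, angles in rad, forces in N, time in s.
With the tool pointing down it reaches from about 0.25 to 0.775 m from the base axis. Payload 4 kg.
Tool frame: the origin (TCP) lies on the centre line of the jaws, within the pads' length; the fingertips stand 14 mm ahead of it and the grasp point (between the pads) lies 5 mm behind it (robot.tcp_to_tips is the distance from the TCP to the fingertips, in m); z points along the fingers, y is the line along which they close (so a half turn about z gives the same grasp; the last joint's range is limited). The gripper opens to 94 mm and grips with 3 to 60 N. Pads are 16 mm wide; open, the fingers measure 119 mm over their backs; the gripper's body (75 mm by 177 mm) begins 78 mm behind the grasp point.
Start: joints at [1.01, 0.087, 1.371, -0, 1.684, -0.103], TCP at [0.243, 0.493, 0.22] pointing down, gripper open.
Joint ranges: [-3.1, 3.1], [-0.76, 2.03], [0.27, 2.55], [-1.08, 4.22], [0.17, 2.65], [-2.57, 2.57]. Speed limits (rad/s): [2.79, 2.79, 3.14, 3.14, 3.14, 3.14].

INTERFACE

Orientations are given as [roll, pitch, yaw] about the fixed x, y, z axes, in that order (R = Rz(yaw) Ry(pitch) Rx(roll)).
In Python, from bench import robot gives the robot as it stands.
- The arm moves only by the tool carry_out, never from a script. Its argument "increments" is a list of rows, each a list of 3 entries, a list of its own where there are three numbers: the closure in counts, from 0 (fully open) to 255 (shut), then the shift along the tool's x, y, z in mm, then the turn about the tool's z in degrees. In form: [[fingers, [dx, dy, dz], twist], ...]. A call has 1 to 8 rows; each row shifts and turns the commanded pose from where the row before left it, along the tool's axes as they then stand; what a row does not reach is not made up. A row lasts 1/10 s, in which the tool goes at most 50 mm and 8.59 degrees, less where a joint would pass 70% of its speed; a pose out of reach is approached as far as the arm can. A call with a gripper value outside its range is refused whole. The fingers move at their own pace and stop on an object; the grip force is fixed at half the most. Time passes only in rows, so rows that do not move let the fingers close. It gives the time, the measured TCP pose, the force, the opening and the grip force at its end, in the units of the state.
- robot.get_obs(): the state, without advancing time (a new reading comes with each control period).
- robot.snapshot(name): name is "side" or "top" or "wrist"; returns the picture (480x640x3 uint8, blue, green, red); there is no depth.
- robot.get_calibration(name): a dict with "vfov" (degrees; the focal length in pixels is half the picture's height over the tangent of half this angle, whatever the lens; pixels are square), "cx", "cy" (the principal point, pixels), "T" (4x4, takes a point from camera to world coordinates). Camera axes: x right, y down, z forward; pixel columns grow to the right and rows downward; lengths in m; the calibration is good to about 2 mm. The wrist camera is an equidistant fisheye: a pixel r from the principal point sees the ray r / f radians off the axis. A picture is of the moment at which its call begins: read the wrist's pose just before it. get_calibration takes no time and is no camera call; for the wrist camera it gives the pose at the moment of the call.
- robot.close_job(): hands the job in; it is judged then, once.
The state is a dict: "time": time; "joint_positions": joint angles; "qvel": joint speeds; "joint_torque": joint torques, N m; "tool_pos": TCP position; "ee_rot": TCP orientation; "wrist_force": force on the tool from outside, world axes, zero at the start; "wrist_torque": the same for the moment, N m; "width": finger opening in m; "finger_force": force on a finger pad.
Only numpy, scipy, OpenCV 4.12 (cv2) and the standard library are available. Lean on these libraries where they do the work, as an engineer would, in place of code of your own. Each camera call takes 0.05 s, during which the arm holds its last target. There are 200 camera calls.

## Working session

There is one attempt and no reset: what is moved stays moved. The work goes in short steps, Python scripts to look and compute and a tool call to move; the robot and the scene stay as the last step left them, time stands still between calls to the robot, and variables do not carry over. Pictures are saved under pics/ and viewed, at most 10 in all, crops included, and the job is handed in when it is done.

Besides the shell and the picture viewer there is one more tool, called after "Call:" by a JSON object that holds its "name" and its "arguments". carry_out: Moves the arm, as the interface text tells. Its arguments: {"type":"object","properties":{"increments":{"type":"array","items":{"type":"array"}}},"required":["increments"]}

```bash
mkdir -p pics; python3 - <<'E'
from bench import robot
import cv2,numpy as np
for n in("top","side"):
    cv2.imwrite(f"pics/{n}0.png",robot.snapshot(n)); c=robot.get_calibration(n); print(n,c["vfov"],c["cx"],c["cy"],np.round(c["T"],3).tolist())
o=robot.get_obs();print(o["time"],o["tool_pos"],o["ee_rot"],o["width"])
E
```

```text
top 46.43658732547225 320.33787450767113 244.23261252350605 [[-0.007, -0.997, 0.077, 0.567], [-1.0, 0.006, -0.014, -0.137], [0.014, -0.077, -0.997, 1.01], [0.0, 0.0, 0.0, 1.0]]
side 42.326365588184345 317.30194498399953 239.1181506268893 [[0.757, -0.434, 0.489, 0.131], [-0.653, -0.509, 0.561, -0.732], [0.006, -0.744, -0.668, 0.797], [0.0, 0.0, 0.0, 1.0]]
0.1 [0.2428568  0.49297242 0.21844601] [-3.13966406e+00 -1.87075790e-04  2.68376560e+00] 0.09389111399536341
```

View pics/top0.png

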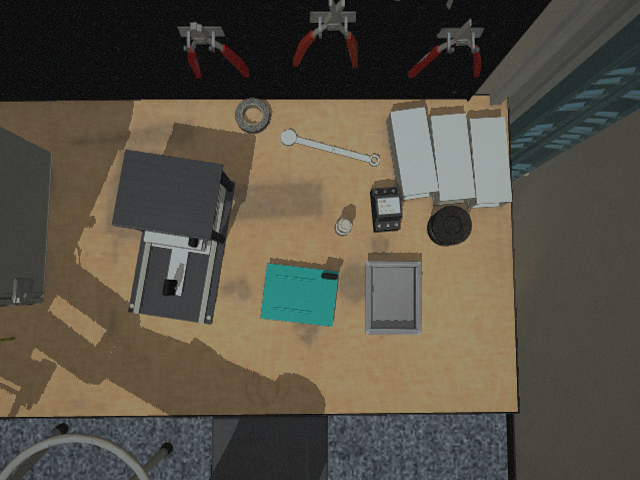

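View pics/side0.png

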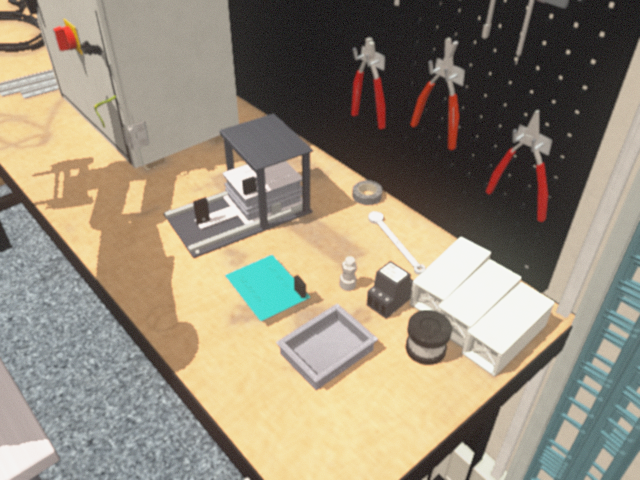

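The top view shows the stand at upper left, with the hood corners at about (125,151), (222,165), (210,238) and (112,225). The tongue is at (170,287) and the open tray at (394,297). A teal decoy is at (300,295), the coupler at (344,226), the contactor at (386,209) and the filter at (449,225). The side view agrees.

```bash
cat > h.py <<'E'
from bench import robot
import cv2,numpy as np
def ray(n,u,v,c=None):
    c=c or robot.get_calibration(n); T=np.array(c["T"]); f=240/np.tan(np.radians(c["vfov"])/2)
    x,y=u-c["cx"],v-c["cy"]
    if n=="wrist":
        r=np.hypot(x,y)+1e-9; t=r/f; d=np.array([x/r*np.sin(t),y/r*np.sin(t),np.cos(t)])
    else: d=np.array([x/f,y/f,1])
    return T[:3,3],T[:3,:3]@d
def pt(n,u,v,z,c=None):
    p,d=ray(n,u,v,c); return p+d*(z-p[2])/d[2]
def proj(n,P,c=None):
    c=c or robot.get_calibration(n); T=np.array(c["T"]); f=240/np.tan(np.radians(c["vfov"])/2)
    q=T[:3,:3].T@(np.array(P)-T[:3,3])
    if n=="wrist":
        r=np.hypot(q[0],q[1]);t=np.arctan2(r,q[2]);return c["cx"]+f*t*q[0]/r,c["cy"]+f*t*q[1]/r
    return c["cx"]+f*q[0]/q[2],c["cy"]+f*q[1]/q[2]
E
python3 - <<'E'
from h import *
im=cv2.imread("pics/top0.png")
a=cv2.resize(im[140:340,100:260],None,fx=3,fy=3,interpolation=cv2.INTER_CUBIC)[:600]
b=cv2.resize(im[240:350,350:430],None,fx=3.8,fy=3.8,interpolation=cv2.INTER_CUBIC)
o=np.zeros((600,800,3),np.uint8);o[:600,:480]=a;o[:b.shape[0],490:490+b.shape[1]]=b[:,:310]
cv2.imwrite("pics/crop0.png",o)
for nm,u,v,z in [("hoodRL",125,151,.152),("RR",222,165,.152),("FR",210,238,.152),("FL",112,225,.152),("tongue",170,287,.067),("baseFL",131,311,.01),("baseFR",210,323,.01),("trayTL",366,254,.03),("TR",422,254,.03),("BR",422,333,.03),("BL",366,333,.03),("coupler",343,226,.065),("contactor",386,205,.07),("filter",449,225,.06),("teallug",330,275,.03)]:
    print(nm,np.round(pt("top",u,v,z),4))
E
```

```text
hoodRL [0.7805 0.1527 0.152 ]
RR [0.7579 0.0024 0.152 ]
FR [0.6443 0.02   0.152 ]
FL [0.6651 0.1702 0.152 ]
tongue [0.5699 0.1017 0.067 ]
baseFL [0.5281 0.1843 0.01  ]
baseFR [0.506  0.0447 0.01  ]
trayTL [ 0.6255 -0.2314  0.03  ]
TR [ 0.6249 -0.3301  0.03  ]
BR [ 0.4871 -0.3272  0.03  ]
BL [ 0.4879 -0.2296  0.03  ]
coupler [ 0.6713 -0.1895  0.065 ]
contactor [ 0.7062 -0.2626  0.07  ]
filter [ 0.6726 -0.3716  0.06  ]
teallug [ 0.589  -0.1678  0.03  ]
```

View pics/crop0.png

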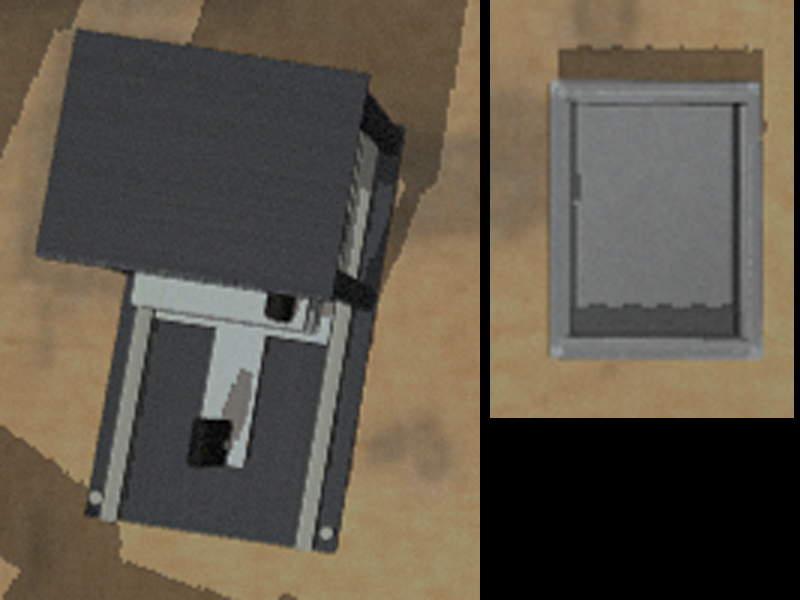

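```bash
python3 - <<'E'
from h import *
P=lambda u,v,z:pt("top",u,v,z)[:2]
H=np.array([P(125.7,150,.152),P(223.3,164.7,.152),P(211.7,239,.152),P(112.7,225,.152)])
c=H.mean(0); a=H[0]+H[1]-H[2]-H[3]; b=H[0]+H[3]-H[1]-H[2]
ya=np.arctan2(a[1],a[0]); yb=np.arctan2(-b[0],b[1]); print("hood",c,ya,yb,np.linalg.norm(a)/2,np.linalg.norm(b)/2)
y=(ya+yb)/2; ex=np.array([np.cos(y),np.sin(y)])
print("tongue pred",c-.145*ex,"meas",P(166.5,286.7,.067))
t=np.array([P(366.3,261.6,.03),P(421.6,261.6,.03),P(421.6,334.2,.03),P(366.3,334.2,.03)])
print(t.mean(0),np.ptp(t,axis=0))
E
```

```text
hood [0.71209434 0.08461977] -0.14738538571917917 -0.15101969755519046 0.11760034517957983 0.15326037767127637
tongue pred [0.5687053  0.10617396] meas [0.5704034  0.10752672]
[ 0.54863948 -0.27932659] [0.12702669 0.09900247]
```

Call:
{"name": "carry_out", "arguments": {"increments": [[100,[0,-30,0],-8],[100,[0,-45,0],-8],[100,[0,-45,0],-1.7],[100,[0,-45,0],0],[100,[0,-45,0],0],[100,[-20,-40,0],0],[100,[-40,-25,0],0],[100,[0,0,0],0]]}}

```text
time: 0.9
tool_pos: [0.247, 0.2133, 0.2193]
ee_rot: [-3.141, 0.002, 2.981]
wrist_force: [0.1, 0.2, -0.2]
width: 0.0572
finger_force: 0.0
```

Call:
{"name": "carry_out", "arguments": {"increments": [[100,[-46,-9,8],0],[100,[-48,-8,8],0],[100,[-48,-8,8],0],[100,[-48,-8,8],0],[100,[-48,-8,8],0],[100,[-48,-8,8],0],[100,[-48,-8,8],0],[100,[0,0,10],0]]}}

```text
time: 1.7
tool_pos: [0.5696, 0.11, 0.1495]
ee_rot: [-3.14, -0.003, 2.99]
wrist_force: [0.2, 0.7, -0.2]
width: 0.057
finger_force: 0.0
```

```bash
python3 - <<'E'
from h import *
o=robot.get_obs();c=robot.get_calibration("wrist");im=robot.snapshot("wrist");cv2.imwrite("pics/w1.png",im)
print(o["tool_pos"],o["ee_rot"],o["width"],c["T"][:3] if hasattr(c["T"],'shape') else c["T"],c["vfov"])
np.save("w1T.npy",np.array(c["T"]))
print(proj("wrist",[.5695,.107,.067],c))
E
```

```text
[0.56957667 0.10998702 0.14951664] [-3.14007641e+00 -2.97816632e-03  2.98975273e+00] 0.057044889957743074 [[ 0.15228208  0.96283532  0.22306571  0.50543419]
 [ 0.98833628 -0.1480674  -0.03560107  0.12063617]
 [-0.00124921  0.22588534 -0.9741531   0.31521547]] 65.70646984690485
(np.float64(319.3063120756603), np.float64(249.79480047879207))
```

View pics/w1.png

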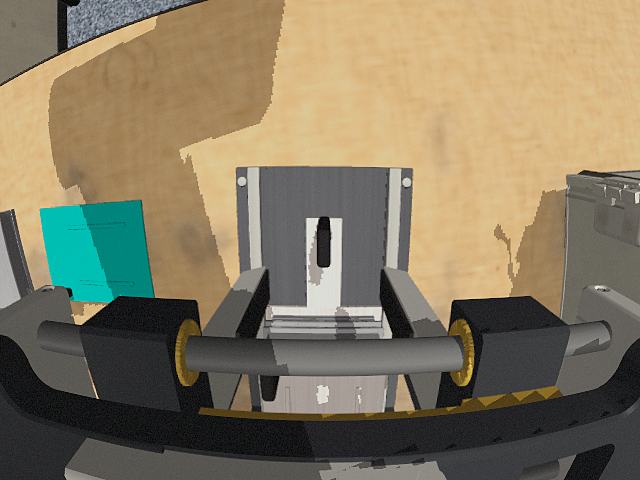

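The wrist view shows the tongue between rows 217 and 267 at column 324, centred between the open fingers. The predicted position was (319,250).

```bash
python3 - <<'E'
from h import *
im=cv2.imread("pics/w1.png");c=robot.get_calibration("wrist");c["T"]=np.load("w1T.npy")
m=(im[200:280,305:345].max(2)<60);v,u=np.nonzero(m);print([(r+200,u[v==r].min()+305,u[v==r].max()+305) for r in range(14,70,5) if (v==r).any()])
for v in(220,240,250,265):print(v,pt("wrist",324,v,.067,c))
E
```

```text
[(219, np.int64(319), np.int64(328)), (224, np.int64(318), np.int64(329)), (229, np.int64(317), np.int64(329)), (234, np.int64(317), np.int64(330)), (239, np.int64(317), np.int64(330)), (244, np.int64(317), np.int64(329)), (249, np.int64(317), np.int64(329)), (254, np.int64(317), np.int64(329)), (259, np.int64(317), np.int64(329)), (264, np.int64(317), np.int64(329))]
220 [0.549352   0.11338726 0.067     ]
240 [0.56312419 0.11126329 0.067     ]
250 [0.57013699 0.11018164 0.067     ]
265 [0.58084833 0.10852938 0.067     ]
```

Call:
{"name": "carry_out", "arguments": {"increments": [[100,[0,0,40],0],[100,[0,0,35],0],[100,[0,0,22],0],[255,[0,0,0],0],[255,[0,0,0],0],[255,[0,0,0],0],[255,[0,0,0],0],[255,[0,0,0],0]]}}

```text
time: 2.55
tool_pos: [0.5669, 0.1116, 0.0582]
ee_rot: [3.141, 0.003, 2.993]
wrist_force: [-0.2, -0.3, -0.8]
width: 0.0209
finger_force: 0.0
```

Call:
{"name": "carry_out", "arguments": {"increments": [[255,[0,0,3],0],[255,[0,0,0],0],[255,[0,0,0],0]]}}

```text
time: 2.85
tool_pos: [0.5665, 0.1097, 0.0543]
ee_rot: [-3.139, 0.002, 2.992]
wrist_force: [-0.9, -4.9, 4.6]
width: 0.0101
finger_force: 30.0
```

Call:
{"name": "carry_out", "arguments": {"increments": [[255,[10,0,0],0],[255,[20,0,0],0],[255,[20,0,0],0],[255,[20,0,0],0],[255,[20,0,0],0],[255,[20,0,0],0],[255,[15,0,0],0],[255,[6,0,0],0]]}}

```text
time: 3.65
tool_pos: [0.438, 0.1302, 0.0543]
ee_rot: [-3.141, 0.007, 2.993]
wrist_force: [12.7, -4.7, -6.1]
width: 0.0096
finger_force: 30.0
```

Call:
{"name": "carry_out", "arguments": {"increments": [[255,[2,0,0],0],[255,[0,0,0],0],[255,[0,0,0],0]]}}

```text
time: 3.95
tool_pos: [0.438, 0.1302, 0.0544]
ee_rot: [-3.142, 0.008, 2.992]
wrist_force: [7.4, -5.1, -2.4]
width: 0.0099
finger_force: 30.0
```

Call:
{"name": "carry_out", "arguments": {"increments": [[100,[0,0,0],0],[100,[0,0,0],0],[100,[0,0,0],0],[100,[0,0,-30],0],[100,[0,0,-45],0],[100,[-20,-10,-25],0],[100,[-35,-15,0],0],[100,[-33,-13,0],0]]}}

```text
time: 4.75
tool_pos: [0.5172, 0.0804, 0.1551]
ee_rot: [3.14, 0.003, 2.994]
wrist_force: [0.2, -0.2, -0.9]
width: 0.057
finger_force: 0.0
```

Call:
{"name": "carry_out", "arguments": {"increments": [[100,[0,0,0],0],[100,[0,0,0],0]]}}

```text
time: 4.95
tool_pos: [0.5154, 0.0805, 0.1526]
ee_rot: [3.141, -0.003, 2.992]
wrist_force: [0.3, 0.4, 0.6]
width: 0.0572
finger_force: 0.0
```

```bash
python3 - <<'E'
from h import *
o=robot.get_obs();c=robot.get_calibration("wrist");im=robot.snapshot("wrist");cv2.imwrite("pics/w2.png",im)
np.save("w2T.npy",np.array(c["T"]))
print(o["tool_pos"],o["ee_rot"],o["width"],proj("wrist",[.520,.0795,.107],c))
im=robot.snapshot("top");cv2.imwrite("pics/t2.png",im)
E
```

```text
[0.51536959 0.08052294 0.15259449] [ 3.14119635e+00 -2.56771213e-03  2.99201114e+00] 0.05724174842951557 (np.float64(322.74877767488334), np.float64(272.5532235695903))
```

View pics/w2.png

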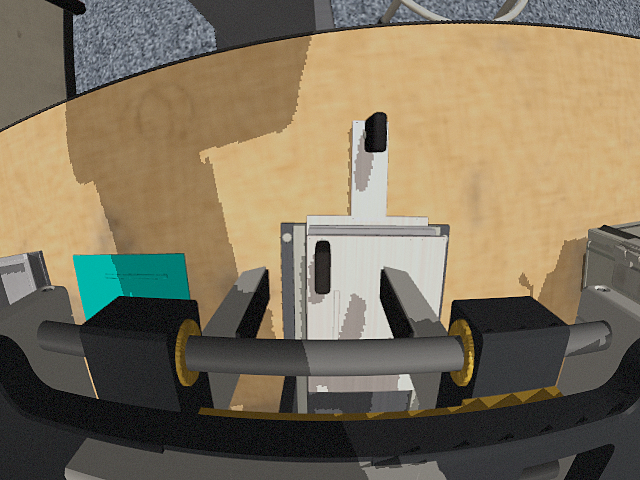

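The lug top is at columns 316–330, rows 240–294. The predicted centre (323,272) fits, so I'll go about 5 mm forward and down onto it.

Call:
{"name": "carry_out", "arguments": {"increments": [[100,[-5,0,20],0],[100,[0,0,20],0],[100,[0,0,15],0],[100,[0,0,0],0],[100,[0,0,0],0]]}}

```text
time: 5.55
tool_pos: [0.5201, 0.0804, 0.0988]
ee_rot: [3.141, -0.0, 2.994]
wrist_force: [-0.2, 0.7, -0.3]
width: 0.057
finger_force: 0.0
```

Call:
{"name": "carry_out", "arguments": {"increments": [[100,[0,0,7],0],[255,[0,0,0],0],[255,[0,0,0],0],[255,[0,0,0],0],[255,[0,0,0],0],[255,[0,0,0],0],[255,[0,0,0],0],[255,[0,0,0],0]]}}

```text
time: 6.35
tool_pos: [0.5208, 0.0794, 0.0915]
ee_rot: [-3.141, 0.0, 2.992]
wrist_force: [-0.7, -1.3, 0.4]
width: 0.0099
finger_force: 30.0
```

Call:
{"name": "carry_out", "arguments": {"increments": [[255,[-0.7,0,-3],0],[255,[-0.7,0,-3],0],[255,[-0.7,0,-3],0],[255,[-0.8,0,-3],0],[255,[-0.8,0,-3],0],[255,[0,0,0],0],[255,[0,0,0],0]]}}

```text
time: 7.05
tool_pos: [0.5247, 0.0787, 0.1082]
ee_rot: [-3.141, 0.001, 2.992]
wrist_force: [-2.3, -3.9, -4.8]
width: 0.0097
finger_force: 30.0
```

```bash
python3 - <<'E'
from h import *
im=robot.snapshot("side")
u,v=map(int,proj("side",[.54,.09,.09]));print(u,v,robot.get_obs()["wrist_force"])
cv2.imwrite("pics/s3.png",cv2.resize(im[max(v-90,0):v+90,max(u-120,0):u+120],None,fx=3.3,fy=3.3,interpolation=cv2.INTER_CUBIC))
E
```

```text
190 200 [-3.0038817  -4.12172853 -3.54836358]
```

View pics/s3.png

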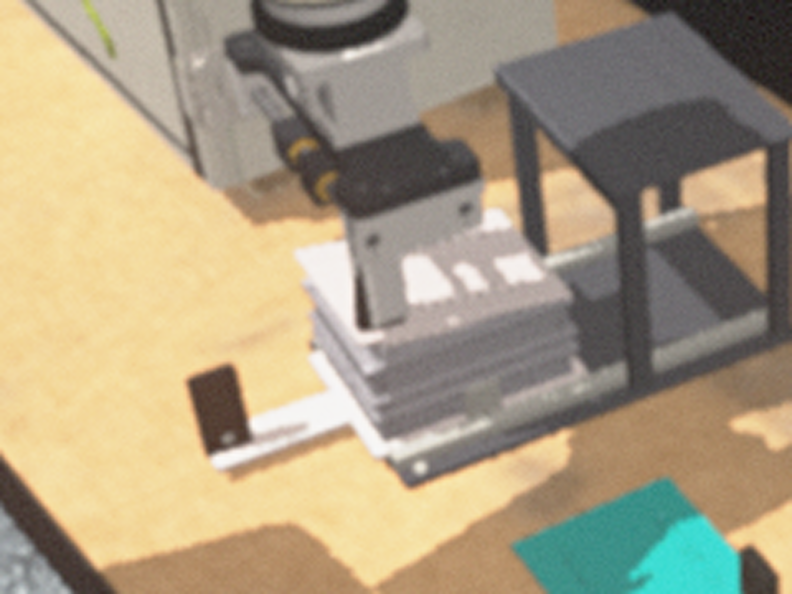

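The cover's near edge is raised clear of the stack and its far edge still rests on it, so the cover is peeled. Next I lift it free.

Call:
{"name": "carry_out", "arguments": {"increments": [[255,[-1,0,-4],0],[255,[-1,0,-4],0],[255,[-1,0,-4],0],[255,[0,0,0],0]]}}

```text
time: 7.5
tool_pos: [0.5281, 0.0788, 0.1201]
ee_rot: [3.141, 0.002, 2.993]
wrist_force: [-1.8, -2.0, -1.5]
width: 0.01
finger_force: 30.0
```

Call:
{"name": "carry_out", "arguments": {"increments": [[255,[0,0,-4],0],[255,[0,0,-4],0],[255,[0,0,-4],0],[255,[0,0,-4],0],[255,[0,0,-4],0],[255,[0,0,0],0]]}}

```text
time: 8.1
tool_pos: [0.5281, 0.079, 0.1396]
ee_rot: [3.141, 0.002, 2.993]
wrist_force: [-0.8, 0.2, -2.3]
width: 0.0096
finger_force: 30.0
```

```bash
python3 - <<'E'
from h import *
im=robot.snapshot("side")
u,v=map(int,proj("side",[.54,.09,.09]));o=robot.get_obs();print(o["wrist_force"],o["wrist_torque"],o["tool_pos"])
cv2.imwrite("pics/s4.png",cv2.resize(im[v-120:v+60,u-120:u+120],None,fx=3.3,fy=3.3,interpolation=cv2.INTER_CUBIC))
E
```

```text
[-0.01230516 -0.10203527 -1.49609733] [-0.08108709  0.05584024 -0.00829257] [0.5278146  0.07892282 0.13907893]
```

View pics/s4.png

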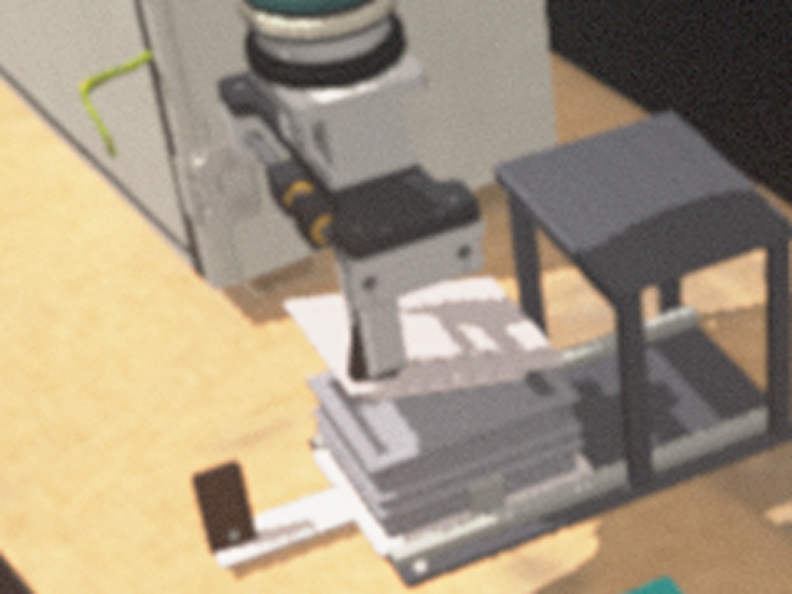

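The cover is off the stack and hanging tilted. Its far-right corner is at crop (562,352), far-left at (497,280) and near-left at (287,300). I'll estimate the tilt from these.

```bash
cat >> h.py <<'E'
def corners(G,th,yaw,roll=0):
    from scipy.spatial.transform import Rotation as R
    r=R.from_euler("ZYX",[yaw,th,roll])
    f=lambda p:np.array(G)+r.apply((np.array(p)-[-48,-38,26])/1000)
    return [f(p) for p in([64,-49,2],[64,49,2],[-64,49,2])],f([0,0,0])
E
python3 - <<'E'
from h import *
from scipy.optimize import least_squares
u,v=map(int,proj("side",[.54,.09,.09]));ox,oy=u-120,v-120
m=np.array([(ox+a/3.3,oy+b/3.3) for a,b in((562,352),(497,280),(287,300))])
def res(p):
    C,_=corners([.528+p[2],.079,.144],p[0],-.149,p[1]);return np.r_[(np.array([proj("side",c) for c in C])-m).ravel(),p[1]*10,p[2]*100]
s=least_squares(res,[.2,0,0]);print(s.x,s.fun.round(1))
E
```

```text
[ 0.21689336 -0.0237658   0.00026089] [ 2.3  1.7 -1.1 -1.3 -0.5  0.9 -0.2  0. ]
```

Tilt is about 0.22 rad, too much for the 0.2 limit. I'll level it by resting the front of the pan on the fixed hood top and pressing down gently so the lug pivots in the pads.

Call:
{"name": "carry_out", "arguments": {"increments": [[255,[0,0,-20],0],[255,[0,0,-30],0],[255,[0,0,-30],0],[255,[0,0,-8],0],[255,[-20,0,0],0],[255,[-30,0,0],0],[255,[-5,0,0],0],[255,[0,0,0],0]]}}

```text
time: 8.95
tool_pos: [0.5816, 0.0704, 0.2244]
ee_rot: [-3.141, -0.004, 2.992]
wrist_force: [0.5, -0.4, -1.9]
width: 0.01
finger_force: 30.0
```

Call:
{"name": "carry_out", "arguments": {"increments": [[255,[0,0,5],0],[255,[0,0,5],0],[255,[0,0,5],0],[255,[0,0,0],0]]}}

```text
time: 9.35
tool_pos: [0.5811, 0.0707, 0.2116]
ee_rot: [3.141, -0.0, 2.993]
wrist_force: [-0.1, -0.9, -1.5]
width: 0.0099
finger_force: 30.0
```

Call:
{"name": "carry_out", "arguments": {"increments": [[255,[0,0,4],0],[255,[0,0,4],0],[255,[0,0,4],0],[255,[0,0,0],0]]}}

```text
time: 9.75
tool_pos: [0.5816, 0.0711, 0.201]
ee_rot: [3.14, 0.001, 2.994]
wrist_force: [-4.8, -0.0, 4.2]
width: 0.0099
finger_force: 30.0
```

Call:
{"name": "carry_out", "arguments": {"increments": [[255,[0,0,4],0],[255,[0,0,4],0],[255,[0,0,1.5],0],[255,[0,0,0],0]]}}

```text
time: 10.15
tool_pos: [0.5818, 0.071, 0.1908]
ee_rot: [3.141, 0.001, 2.993]
wrist_force: [-4.0, 1.3, 5.3]
width: 0.0097
finger_force: 30.0
```

Call:
{"name": "carry_out", "arguments": {"increments": [[255,[0,0,-10],0],[255,[0,0,-25],0],[255,[0,0,-20],-2.6],[255,[0,0,0],-2.5],[255,[0,0,0],-2.5],[255,[5,-15,0],0],[255,[7,-30,0],0],[255,[7,-30,0],0]]}}

```text
time: 10.95
tool_pos: [0.5609, -0.0059, 0.244]
ee_rot: [-3.14, -0.002, 3.125]
wrist_force: [0.9, -0.8, -1.3]
width: 0.01
finger_force: 30.0
```

Call:
{"name": "carry_out", "arguments": {"increments": [[255,[7,-35,0],0],[255,[7,-35,0],0],[255,[7,-35,0],0],[255,[7,-35,0],0],[255,[7,-35,0],0],[255,[7,-35,0],0],[255,[5,-25,0],0],[255,[0,-10,0],0]]}}

```text
time: 11.75
tool_pos: [0.5089, -0.2516, 0.2441]
ee_rot: [-3.141, -0.002, 3.12]
wrist_force: [-0.2, -0.4, -2.3]
width: 0.0094
finger_force: 30.0
```

Call:
{"name": "carry_out", "arguments": {"increments": [[255,[0,0,0],0],[255,[0,0,0],0]]}}

```text
time: 11.95
tool_pos: [0.5106, -0.2478, 0.2446]
ee_rot: [3.141, -0.0, 3.125]
wrist_force: [0.2, -0.0, -1.5]
width: 0.0095
finger_force: 30.0
```

Call:
{"name": "carry_out", "arguments": {"increments": [[255,[5,-30,0],0],[255,[4.5,-30,0],0],[255,[0,-9,15],0],[255,[0,0,25],0],[255,[0,0,25],0],[255,[0,0,25],0],[255,[0,0,18],0],[255,[0,0,0],0]]}}

```text
time: 12.75
tool_pos: [0.4986, -0.3138, 0.1323]
ee_rot: [3.136, -0.007, 3.127]
wrist_force: [-0.5, 0.1, -2.0]
width: 0.0098
finger_force: 30.0
```

Call:
{"name": "carry_out", "arguments": {"increments": [[255,[0,0,0],0],[255,[0,0,0],0],[255,[0,0,0],0]]}}

```text
time: 13.05
tool_pos: [0.5009, -0.3174, 0.1387]
ee_rot: [-3.14, 0.003, 3.126]
wrist_force: [-0.3, -0.3, -2.8]
width: 0.0099
finger_force: 30.0
```

```bash
python3 - <<'E'
from h import *
im=robot.snapshot("side");o=robot.get_obs();print(o["tool_pos"],o["wrist_force"])
u,v=map(int,proj("side",[.55,-.28,.09]));ox,oy=max(u-120,0),v-100;print(ox,oy)
c=im[oy:oy+180,ox:ox+240].copy()
c=cv2.resize(c,None,fx=3.3,fy=3.3,interpolation=cv2.INTER_CUBIC)
C,_=corners([.5,-.3165,.140],0,-.016)
for p in C:
    a,b=proj("side",p);cv2.circle(c,(int((a-ox)*3.3),int((b-oy)*3.3)),4,(0,0,255),1)
cv2.imwrite("pics/s5.png",c);t=robot.snapshot("top")
t=cv2.resize(t[200:360,320:500],None,fx=3.3,fy=3.3);cv2.imwrite("pics/t5.png",t)
E
```

```text
[ 0.50074298 -0.31742402  0.13854546] [-0.72058353 -0.88407978 -1.34493504]
209 215
```

View pics/s5.png

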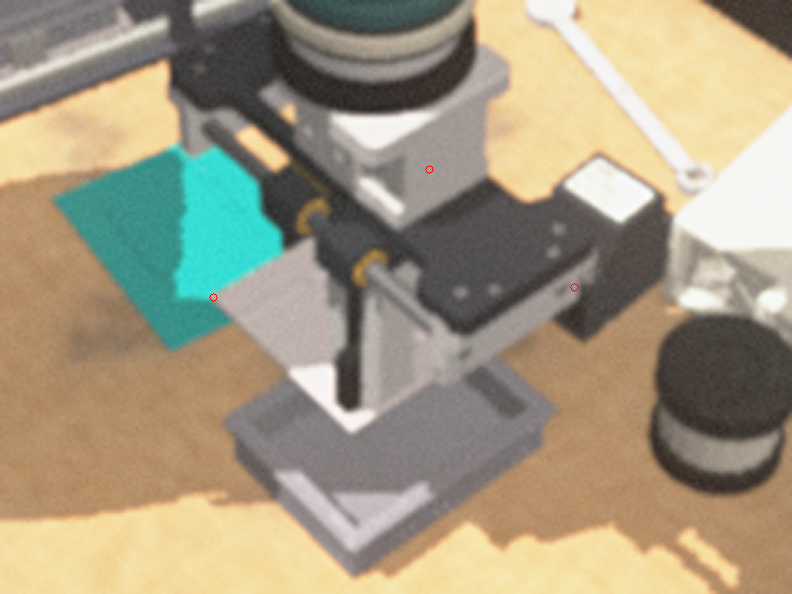

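View pics/t5.png

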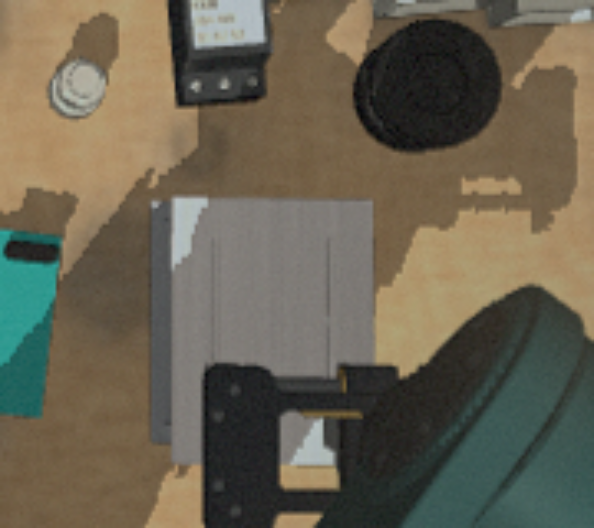

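The side view shows the cover square above the tray, with its near-left corner on the level prediction at (214,297). The top view shows parallel edges at columns 172 and 373, the tray directly beneath, and the coupler, contactor and filter upright. I'll let it settle and hand in.

Call:
{"name": "carry_out", "arguments": {"increments": [[255,[0,0,0],0],[255,[0,0,0],0],[255,[0,0,0],0],[255,[0,0,0],0]]}}

```text
time: 13.55
tool_pos: [0.4999, -0.3172, 0.1369]
ee_rot: [3.141, -0.0, 3.125]
wrist_force: [-0.0, 0.3, -1.9]
width: 0.01
finger_force: 30.0
```

```bash
python3 -c "
from bench import robot
print(robot.close_job())"
```

```text
the job is handed in; nothing more can be done
None
```

The job is handed in with no verdict returned: the carriage is fully out, the cover was peeled lug corner first, and it is now held square and near level (tilt put at under about 0.1 rad) some 8 cm above the open tray.

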